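# Refit the sealer's control knob and hold it pressed in

## Task

The red control knob of the bag sealer has come off and lies in the blue parts tray. Pick it up, turn it so that the flat in its bore matches the flat of the bare D-shaped brass spindle on the sealer, push it fully home on the spindle, then press it in against the spindle's spring as far as it goes, as if to keep the sealer preheating. Finish while still holding the knob pressed in: do not let go of it, and leave the other things on the counter where they are.

Things in the scene. Friction and masses are not known exactly. Their poses are not given: they have to be found in the camera images.
- knob: the loose red knob, about 60 g, upright in the tray, bore down. Origin: centre of its underside; z up. Twelve-sided body 44 mm across, 22 mm tall, with a bar grip on top. A blind D-shaped bore 18 mm deep opens at the underside: 17.8 mm in diameter, its flat 4.9 mm from the axis on the +x side
- knob_grip (a point): centre of the knob's bar grip, on the knob's axis 32 mm above its underside, same axes as the knob. The bar is 14 mm thick (y), 42 mm long (x) and 20 mm tall, its top 42 mm above the underside; pinch it by its two long faces. A white line on its top runs from the centre to the +x end, so it points to the side of the bore's flat
- spindle_seat (a point): point on the bare spindle's axis, on top of its black collar (30 mm across), where the knob's underside rests when fully home; moves with the spindle. z up; +x points to the side of the shaft's flat, as do white lines on the collar and on the black disc (56 mm across, 10 mm lower). With the spindle out it is 14 mm above the panel. The spindle cannot turn
- spindle_tip (a point): top of the bare D-shaped brass shaft, 15 mm above the seat, same axes: 16 mm in diameter, flat 4 mm from the axis on the +x side, uppermost 3 mm tapered inward by 1.8 mm. The knob goes on only with its x the same way as this x (not half a turn round): clearance 0.9 mm all round, about 0.12 rad either way
- spindle (a joint): how far the spindle is pressed in: 0 is out, 0.006 m is the stop, downward. A spring pushes it out with 4.2 N at 0 and 8.4 N at the stop
- sealer: the bag sealer, fixed to the counter: a white control box 200 mm (x) by 300 mm (y), its flat top panel 82 mm above the counter. Origin: centre of the box's footprint at counter height; its sealing jaw, 160 mm high, is at +x, 90 to 160 mm from the origin. The two spindles stand 35 mm to the -x side of the origin and 65 mm to either side (y); which of them is bare varies, the other carries a black knob
- fitted_knob: a black knob like the loose one, fixed on the sealer's other spindle; origin on its axis at the height of the panel; its top is 56 mm above the panel. Leave it alone
- tray: shallow blue tray fixed to the counter, 150 mm (x) by 190 mm (y), rim 14 mm high, floor 4 mm thick; origin: centre of its underside
- tin: flat round aluminium tin 48 mm across, 22 mm tall, in the tray beside the knob; origin: centre of its underside; bystander
- tape: orange tape ring 60 mm across, 25 mm tall; origin: centre of its underside; bystander
- jar: clear jar with a red cap, 72 mm across, 90 mm tall; origin: centre of its underside; bystander
- bottle: white bottle with a blue cap, 60 mm across, 180 mm tall; origin: centre of its underside; bystander
- bowl: white bowl 110 mm across, 50 mm tall; origin: centre of its underside; bystander
- can: steel can with a pale band, 70 mm across, 100 mm tall; origin: centre of its underside; bystander
- tag: blank red price tag, 90 mm wide, 72 mm high, standing in a wooden foot; origin: centre of its underside; bystander

How it is judged:
By the outcome, as a careful person would: the job done as asked, in the order asked, and still so for the second after the job is handed in, while the arm keeps its last pose, push and grip.
It also fails if it takes over 42 s, if anything falls off the work surface, if the arm or the gripper's body presses on something with over 40 N, if the wrist force passes 120 N, or if a joint passes its speed limit or range.

## Robot

A 6-joint arm with a two-finger parallel gripper is mounted at the origin on the work surface. World frame = base frame: x ahead of the robot, y to its left, z up, the work surface at z = 0. Lengths are in m, angles in rad, forces in N, time in s.
With the tool pointing down it reaches from about 0.35 to 0.975 m from the base axis. Payload 7.1 kg.
Tool frame: the origin (TCP) lies on the front face of the gripper's body, between the roots of the fingers; the fingertips stand 80 mm ahead of it and the grasp point (between the pads) lies 61 mm ahead of it; z points along the fingers, y is the direction in which the jaws open and shut (so a half turn about z gives the same grasp; the last joint's range is limited). The gripper opens to 88 mm and grips with 3 to 60 N. Pads are 20 mm wide; open, the fingers measure 115 mm over their backs; the gripper's body (75 mm by 178 mm) begins 61 mm behind the grasp point.
Start: joints at [-1.239, 0.423, 1.63, -0, 1.089, -0.019], TCP at [0.215, -0.587, 0.303] pointing down, gripper open.
Joint ranges: [-3, 3], [-0.9, 2.11], [0.09, 2.58], [-1.31, 4.45], [0.11, 2.69], [-2.54, 2.54]. Speed limits (rad/s): [2.39, 2.39, 3.01, 3.14, 3.14, 3.14].

## Interface

Orientations are given as a rotation vector (axis times angle).
In Python, from cell import arm, read_camera, camera_info, close_job, search_frame gives the robot as it stands.
- The arm moves only by the tool servo_tool, never from a script. Its argument "plan" is text: rows parted by semicolons, each of 5 numbers parted by spaces: the gripper's target within -1 to 1 (fully open at 1, half-way at 0, shut at -1), then the shift along the tool's x, y, z in cm, then the turn about the tool's z in rad. A call has 1 to 12 rows; each row is the pose to reach, as a shift and turn from the pose commanded when the call began, along the tool's axes at that moment; what a row does not reach only later rows make up. A row lasts 1/12 s, in which the tool goes at most 41.7 mm and 7.16 degrees, less where a joint would pass 70% of its speed; a pose out of reach is approached as far as the arm can. A call with a gripper value outside its range is refused whole. The fingers move at their own pace and stop on an object; the grip force is fixed at half the most. Time passes only in rows, so rows that repeat a pose let the fingers close. It gives the time, the measured TCP pose, the force and the opening at its end, in the units of the state.
- arm.read_state(): the state, without advancing time (a new reading comes with each control period).
- read_camera(name): name is "scene" or "top"; returns the picture (384x512x3 uint8, red, green, blue); there is no depth.
- camera_info(name): a dict with "intrinsics" (3x3 intrinsics, pixels), "k1" (the pictures are not rectified: a ray, as slopes to the right and down, at radius r is drawn at 1 + k1 r^2 times it, then the intrinsics apply), "cam_to_world" (4x4, takes a point from camera to world coordinates). Camera axes: x right, y down, z forward; pixel columns grow to the right and rows downward; lengths in m; the calibration is good to about 2 mm. A picture is of the moment at which its call begins. camera_info takes no time and is no camera call.
- close_job(): hands the job in, once; it reports no verdict.
Trained networks look in the newest picture that a camera, given by its name, has taken for a name from the list of things; names that differ only in an ending like _2 or _b are one class to them, and where a whole thing is asked for, a point or a joint stands for the part that bears it (a point fixed in the world has none). Each returns a list of dicts, best first, with "conf" (0 to 1); they miss things now and then, are a little off and sometimes report something else, mostly with a low value. They report only what shows in the picture. A call takes as long as a camera call.
- search_frame(camera, label): "at" ([x, y, z] in m, in world coordinates, good to about 4 mm: the middle of the surface that is visible of it).
The state is a dict: "time": time; "joint_pos": joint angles; "qvel": joint speeds; "effort": joint torques, N m; "position": TCP position; "ee_rot": TCP orientation; "force": force on the tool from outside, world axes, zero at the start; "torque": the same for the moment, N m; "gripper_width": finger opening in m.
Only numpy, scipy, OpenCV 4.12 (cv2) and the standard library are available. Lean on these libraries where they do the work, as an engineer would, in place of code of your own. Each camera call takes 0.05 s, during which the arm holds its last target. There are 200 camera calls.

## Working session

There is one attempt and no reset: what is moved stays moved. The work goes in short steps, Python scripts to look and compute and a tool call to move; the robot and the scene stay as the last step left them, time stands still between calls to the robot, and variables do not carry over. Pictures are saved under pics/ and viewed, about 8 in all and at most 12, crops included, and the job is handed in when it is done.

Besides the shell and the picture viewer there is one more tool, called as name(argument=value, ...) on one line, values as JSON. servo_tool: Moves the arm, as the interface text tells. Its arguments: {"type":"object","properties":{"plan":{"type":"string"}},"required":["plan"]}

```bash
mkdir -p pics; cat > h.py <<'E'
import numpy as np, cv2
from cell import arm, read_camera, camera_info, close_job, search_frame
def proj(cam,P):
    c=camera_info(cam);T=np.linalg.inv(np.array(c["cam_to_world"]));K=np.array(c["intrinsics"])
    p=np.atleast_2d(P)@T[:3,:3].T+T[:3,3];s=p[:,:2]/p[:,2:];s=s*(1+c["k1"]*(s**2).sum(1,keepdims=True))
    return s@K[:2,:2].T+K[:2,2]
def unproj(cam,uv,z):
    c=camera_info(cam);T=np.array(c["cam_to_world"]);K=np.array(c["intrinsics"])
    d=np.linalg.solve(K[:2,:2],np.array(uv,float)-K[:2,2]);s=d.copy()
    for _ in range(20): s=d/(1+c["k1"]*(s@s))
    r=T[:3,:3]@np.r_[s,1];return T[:3,3]+r*(z-T[2,3])/r[2]
def save(img,n): cv2.imwrite("pics/"+n,img[:,:,::-1])
E
python3 - <<'E'
from h import *
for c in("top","scene"):
    save(read_camera(c),c+"1.png");i=camera_info(c);print(c,np.round(i["cam_to_world"],3).tolist(),i["intrinsics"],i["k1"])
    for l in("knob","knob_grip","spindle_seat","spindle_tip","sealer","fitted_knob","tray","tin"):
        print(l,[(round(d["conf"],2),np.round(d["at"],3).tolist()) for d in search_frame(c,l)[:2]])
print(arm.read_state())
E
```

```text
top [[-0.007, -0.992, 0.126, 0.355], [-1.0, 0.008, 0.005, 0.009], [-0.006, -0.126, -0.992, 1.61], [0.0, 0.0, 0.0, 1.0]] [[431.56387991   0.         250.72609676]
 [  0.         431.56387991 195.86379782]
 [  0.           0.           1.        ]] -0.08530875658525296
knob [(0.6, [0.454, 0.275, 0.028])]
knob_grip [(0.46, [0.452, 0.274, 0.029])]
spindle_seat [(0.45, [0.547, -0.205, 0.099]), (0.41, [0.616, -0.134, 0.081])]
spindle_tip [(0.6, [0.546, -0.21, 0.093])]
sealer [(0.6, [0.617, -0.133, 0.081])]
fitted_knob [(0.59, [0.521, -0.08, 0.119]), (0.52, [0.43, -0.446, 0.024])]
tray [(0.71, [0.477, 0.304, 0.006])]
tin [(0.53, [0.48, 0.364, 0.023]), (0.38, [0.521, -0.078, 0.121])]
scene [[-0.074, 0.799, -0.597, 1.358], [0.997, 0.06, -0.042, 0.077], [0.002, -0.598, -0.801, 1.187], [0.0, 0.0, 0.0, 1.0]] [[456.40504471   0.         258.02464536]
 [  0.         456.40504471 191.39073157]
 [  0.           0.           1.        ]] -0.12098739260885914
knob [(0.47, [0.461, 0.275, 0.028]), (0.47, [0.702, 0.396, 0.105])]
knob_grip [(0.51, [0.459, 0.277, 0.027]), (0.17, [0.49, 0.36, 0.022])]
spind
[... 261 characters left out ...]
.099])]
tin [(0.58, [0.489, 0.363, 0.022])]
{'time': 0.9, 'joint_pos': array([-1.23898564e+00,  4.23098769e-01,  1.62995005e+00,  3.11020936e-06,
        1.08858727e+00, -1.89995537e-02]), 'qvel': array([ 0.00205013,  0.00192997,  0.00181419, -0.00024803, -0.00104755,
        0.0003759 ]), 'effort': array([ 4.01885300e-04, -5.44555950e+01, -2.74052131e+01,  6.45645079e-02,
        1.68084155e-02, -9.53787492e-06]), 'position': array([ 0.21479911, -0.58688822,  0.30265613]), 'ee_rot': array([-3.09334554e+00, -5.48220286e-01,  6.35214693e-06]), 'force': array([-0.66584793, -0.2559606 , -0.09819825]), 'torque': array([-0.00156633,  0.02022237,  0.01612154]), 'gripper_width': 0.0878458004582575}
```

View pics/top1.png

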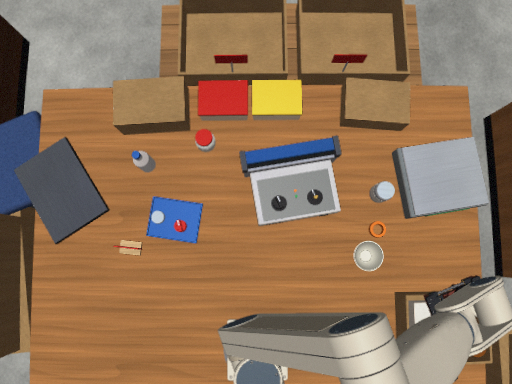

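View pics/scene1.png

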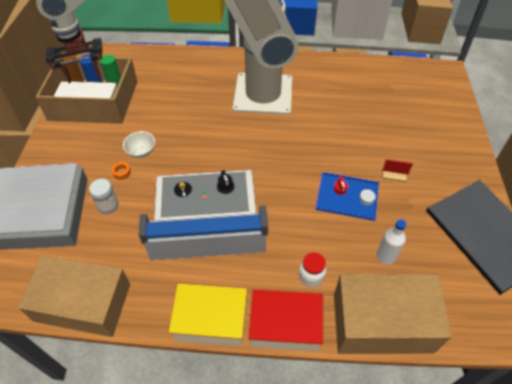

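The top view shows the red knob at about (180,226) with the tin left of it. The bare spindle is at (315,197) and the fitted black knob at (279,203). I'll zoom in for the angles.

```bash
python3 - <<'E'
from h import *
t=np.mean([read_camera("top").astype(float) for _ in range(4)],0).astype(np.uint8)
s=np.mean([read_camera("scene").astype(float) for _ in range(4)],0).astype(np.uint8)
def cr(i,u,v,k=18): return cv2.resize(i[v-k:v+k,u-k:u+k],(390,290) if 0 else (296,296),interpolation=cv2.INTER_CUBIC)
save(np.vstack([np.hstack([cr(t,180,226),cr(t,315,197)]),np.hstack([cr(s,341,185),cr(s,183,189)])]),"c2.png")
E
```

```text
(no output)
```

View pics/c2.png

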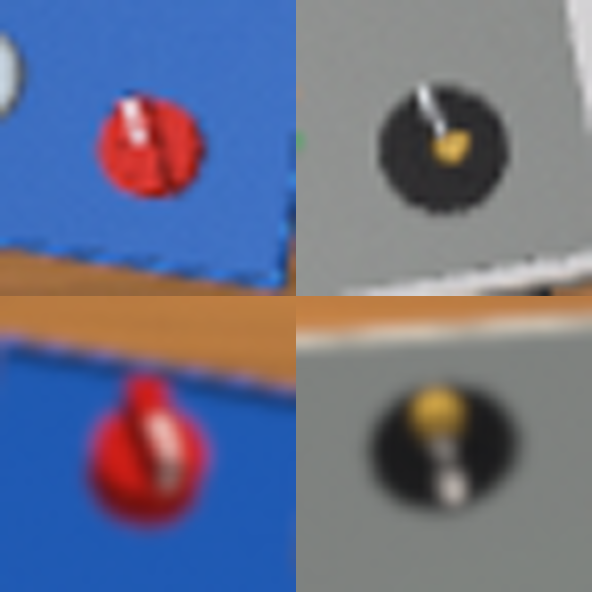

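```bash
cat > fit.py <<'E'
from h import *
from scipy.optimize import least_squares
def avg(c,n=4): return np.mean([read_camera(c).astype(float) for _ in range(n)],0)
a=np.linspace(0,2*np.pi,12,endpoint=False)
body=np.array([[.022*np.cos(t),.022*np.sin(t),z] for t in a for z in(0,.022)])
bar=np.array([[x,y,z] for x in(-.021,.021) for y in(-.007,.007) for z in(.022,.042)])
def sil(cam,x,y,z,w):
    R=np.array([[np.cos(w),-np.sin(w),0],[np.sin(w),np.cos(w),0],[0,0,1]])
    m=np.zeros((384*8,512*8),np.uint8)
    for b in(body,bar):
        p=proj(cam,b@R.T+[x,y,z]);h=cv2.convexHull(((p+.5)*8*16-8).round().astype(np.int32))
        cv2.fillConvexPoly(m,h,1,shift=4)
    mo=cv2.moments(m,True);return np.array([mo['m10']/mo['m00']/8,mo['m01']/mo['m00']/8])-.4375,mo['m00']/64
def wc(W,u,v,k):
    s=W[v-k:v+k+1,u-k:u+k+1];V,U=np.mgrid[v-k:v+k+1,u-k:u+k+1];return np.array([(s*U).sum(),(s*V).sum()])/s.sum(),s.sum()
E
python3 - <<'E'
from fit import *
for cam,uk,us in(("top",(180,226),(315,197)),("scene",(341,185),(183,189))):
    I=avg(cam);R,G,B=I[...,0],I[...,1],I[...,2]
    al=np.clip((R-75)/100,0,1);V,U=np.mgrid[:384,:512]
    al=al*(np.hypot(U-uk[0],V-uk[1])<(9 if cam=="top" else 12))
    W=np.clip((np.minimum(G,B)-90)/120,0,1)*(R>170)
    c,A=wc(al,*uk,13);w,wa=wc(W,*uk,9)
    wp=unproj(cam,w,.046)[:2]
    p=np.array([*unproj(cam,c,.02)[:2]]);yaw=0
    for _ in range(6):
        yaw=np.arctan2(*(wp-p)[::-1]); s,As=sil(cam,*p,.004,yaw); p=p+(unproj(cam,c,.02)-unproj(cam,s,.02))[:2]
    print(cam,"knob",p.round(4),"yaw",yaw.round(3),"area",A.round(1),As,"line r",np.hypot(*(wp-p)).round(4),wa.round(1))
    # disc: dark ellipse by contour
    g=cv2.resize(I.max(2)[us[1]-16:us[1]+17,us[0]-16:us[0]+17],None,fx=8,fy=8,interpolation=cv2.INTER_CUBIC)
    m=(g<95).astype(np.uint8);cs=max(cv2.findContours(m,cv2.RETR_EXTERNAL,cv2.CHAIN_APPROX_NONE)[0],key=cv2.contourArea)
    h=cv2.convexHull(cs);e=cv2.fitEllipse(h)
    c=np.array(e[0])/8-.4375+np.array(us)-16
    q=unproj(cam,c,.086);print("  disc",q.round(4),"axes mm",np.array(e[1])/8,"px 28mm:",np.linalg.norm(proj(cam,q+[0,.028,0])-c))
    sat=I.max(2)-I.min(2);d=np.hypot(U-c[0],V-c[1])
    W=np.clip((I.min(2)-60)/120,0,1)*(sat<40)*(d<8.5)
    ang=[]
    for v,u in np.argwhere(W>.15):
        r=unproj(cam,(u,v),.086)-q; n=np.hypot(r[0],r[1])
        if n<.027: ang.append((u,v,round(W[v,u],2),round(n*1e3),round(np.arctan2(r[1],r[0]),2)))
    print("  ",ang)
    br=(R-B>60)*(d<9);print("  brass px",wc(br.astype(float),*us,9))
for k in("sealer","fitted_knob"): pass
E
```

```text
top knob [0.4485 0.2813] yaw 0.122 area 120.5 122.65625 line r 0.0106 7.4
  disc [ 0.5432 -0.2107  0.086 ] axes mm [15.47822666 15.66796589] px 28mm: 7.840758731070495
   [(np.int64(312), np.int64(190), np.float64(1.0), 26, np.float64(0.32)), (np.int64(313), np.int64(190), np.float64(0.48), 25, np.float64(0.19)), (np.int64(317), np.int64(190), np.float64(0.18), 26, np.float64(-0.38)), (np.int64(312), np.int64(191), np.float64(1.0), 22, np.float64(0.38)), (np.int64(313), np.int64(191), np.float64(0.68), 21, np.float64(0.22)), (np.int64(312), np.int64(192), np.float64(0.52), 19, np.float64(0.45)), (np.int64(313), np.int64(192), np.float64(0.73), 18, np.float64(0.27)), (np.int64(314), np.int64(192), np.float64(0.28), 17, np.float64(0.07)), (np.int64(313), np.int64(193), np.float64(0.48), 15, np.float64(0.34)), (np.int64(314), np.int64(193), np.float64(0.61), 14, np.float64(0.1)), (np.int64(314), np.int64(194), np.float64(1.0), 10, np.float64(0.14)), (np.int64(315), np.int64(194), np.float64(0.16), 10, np.float64(-0.21)), (np.int64(314), np.int64(195), np.float64(0.67), 7, np.float64(0.2
[... 5048 characters left out ...]
np.int64(196), np.float64(0.51), 24, np.float64(-0.28)), (np.int64(176), np.int64(196), np.float64(0.43), 23, np.float64(-0.16)), (np.int64(177), np.int64(196), np.float64(0.32), 23, np.float64(-0.03)), (np.int64(178), np.int64(196), np.float64(0.21), 23, np.float64(0.11)), (np.int64(182), np.int64(196), np.float64(0.18), 26, np.float64(0.59)), (np.int64(176), np.int64(197), np.float64(0.53), 27, np.float64(-0.11)), (np.int64(177), np.int64(197), np.float64(0.49), 26, np.float64(0.0)), (np.int64(178), np.int64(197), np.float64(0.44), 26, np.float64(0.12)), (np.int64(179), np.int64(197), np.float64(0.4), 27, np.float64(0.23))]
  brass px (array([181.69230769, 184.5       ]), np.float64(26.0))
```

```bash
cat > ren.py <<'E'
from fit import avg
from h import *
from scipy.optimize import minimize
S=6
def circ(r,n=48,a0=0): t=np.arange(n)*2*np.pi/n+a0;return np.c_[r*np.cos(t),r*np.sin(t)]
def prism(p,z0,z1): return np.vstack([np.c_[p,np.full(len(p),z0)],np.c_[p,np.full(len(p),z1)]])
def flat(p,z): return np.c_[p,np.full(len(p),z)]
def rect(x0,x1,y0,y1): return np.array([[x0,y0],[x1,y0],[x1,y1],[x0,y1]])
def D(r,f): t=np.arccos(f/r);t=np.linspace(t,2*np.pi-t,40);return np.c_[r*np.cos(t),r*np.sin(t)]
# (colour id, points), painter's order; z relative to panel / underside
SP=[(1,prism(circ(.028),0,.004)),(2,flat(rect(.016,.028,-.0015,.0015),.004)),(1,prism(circ(.015),.004,.014)),
    (2,flat(rect(.006,.015,-.0015,.0015),.014)),(3,prism(D(.008,.004),.014,.026)),(4,flat(D(.0062,.0022),.029))]
KN=[(1,prism(circ(.022,12,np.pi/12),0,.022)),(2,flat(circ(.022,12,np.pi/12),.022)),(1,prism(rect(-.021,.021,-.007,.007),.022,.042)),
    (3,flat(rect(-.021,.021,-.007,.007),.042)),(4,flat(rect(0,.021,-.0015,.0015),.042))]
def fit(cam,I,model,x,y,z,w,k=13,ks=None,verb=1,bg=True):
    uv=proj(cam,[x,y,z+.015])[0].round().astype(int);o=uv-k;n=2*k+1
    T=I[o[1]:o[1]+n,o[0]:o[0]+n].reshape(-1,3);nc=max(m[0] for m in model)+1
    yy,xx=np.mgrid[-1:1:n*1j,-1:1:n*1j];d=np.hypot(xx*k,yy*k).ravel();wt=(d<k).astype(float)[:,None]
    def cost(q,full=False):
        x,y,w,b=q;R=np.array([[np.cos(w),-np.sin(w)],[np.sin(w),np.cos(w)]])
        m=np.zeros((n*S,n*S),np.uint8)
        for c,P in model:
            p=proj(cam,np.c_[P[:,:2]@R.T+[x,y],P[:,2]+z]);h=cv2.convexHull((((p-o+.5)*S-.5)*256).round().astype(np.int32))
            cv2.fillConvexPoly(m,h,c,shift=8,lineType=8)
        A=[]
        for c in range(nc):
            g=cv2.GaussianBlur((m==c).astype(np.float32),(0,0),max(abs(b),.05)*S)
            A.append(cv2.resize(g,(n,n),interpolation=cv2.INTER_AREA).ravel())
        A=np.array(A).T*wt;C=np.linalg.lstsq(A,T*wt,rcond=None)[0];r=A@C-T*wt
        return (np.sqrt((r**2).sum()/wt.sum()/3),C) if full else (r**2).mean()
    best=None
    for dw in(-.35,0,.35):
        q0=np.array([x,y,w+dw,.5]);sx=q0+np.vstack([np.zeros(4),np.diag([.004,.004,.2,.2])])
        r=minimize(cost,q0,method="Nelder-Mead",options=dict(initial_simplex=sx,xatol=1e-5,fatol=1e-4,maxiter=300))
        if best is None or r.fun<best.fun: best=r
    f,C=cost(best.x,True)
    if verb: print(cam,best.x.round(4),"rms",f.round(1),C.round().astype(int).tolist())
    return best.x
E
python3 - <<'E'
from ren import *
for cam in("top","scene"):
    I=avg(cam,6)
    fit(cam,I,KN,.449,.28,.004,.2)
    fit(cam,I,SP,.545,-.213,.082,.3)
print(arm.read_state()["time"])
E
```

```text
Traceback (most recent call last):
  File "ren.py", line 34, in fit
    r=minimize(cost,q0,method="Nelder-Mead",options=dict(initial_simplex=sx,xatol=1e-5,fatol=1e-4,maxiter=300))
  File "ren.py", line 23, in cost
    p=proj(cam,np.c_[P[:,:2]@R.T+[x,y],P[:,2]+z]);h=cv2.convexHull((((p-o+.5)*S-.5)*256).round().astype(np.int32))
  File "h.py", line 4, in proj
    c=camera_info(cam);T=np.linalg.inv(np.array(c["cam_to_world"]));K=np.array(c["intrinsics"])
ValueError: time passes only in moves, steps and waits
```

```bash
sed -i 's/^def proj/import functools\ncamera_info=functools.lru_cache(camera_info)\ndef proj/' h.py
cat > m1.py <<'E'
from ren import *
for cam in("top","scene"):
    I=avg(cam,4)
    fit(cam,I,KN,.449,.28,.004,.2)
    fit(cam,I,SP,.545,-.213,.082,.3)
print(arm.read_state()["time"])
E
python3 m1.py
```

```text
top [0.4481 0.2798 0.2593 0.5517] rms 6.0 [[63, 112, 195], [105, 13, 9], [219, 53, 48], [206, 54, 49], [249, 307, 323]]
top [ 0.5437 -0.2108  0.3314  0.4122] rms 6.0 [[144, 146, 144], [49, 48, 50], [256, 261, 269], [114, 88, 44], [218, 177, 90]]
scene [0.447  0.2799 0.2192 1.1355] rms 11.4 [[37, 89, 177], [121, 29, 31], [229, 31, 34], [217, 30, 31], [258, 488, 454]]
scene [ 0.543  -0.2109  0.3394  1.2413] rms 9.8 [[135, 137, 134], [29, 30, 31], [456, 435, 426], [156, 116, 37], [263, 210, 101]]
2.4
```

servo_tool(plan="0 3.3 -2.2 -0.5 0;0 6.7 -4.4 -1 0;0 10 -6.6 -1 0;0 13.4 -8.8 -1 0;0 16.7 -11 -1 0;0 20 -13.2 -1 0;0 23.4 -15.5 -1 0;0 26.7 -17.7 -1 0;0 30 -19.9 -1 0;0 33.4 -22 -1 0;0 36.8 -24.3 -1 0;0 40 -26.5 -1 0")

```text
time: 3.4
position: [0.5004, -0.1987, 0.313]
ee_rot: [3.093, 0.548, 0.001]
force: [0.5, 0.6, 0.3]
gripper_width: 0.0434
```

servo_tool(plan="0 0.9 -3.8 0.5 0;0 1.9 -7.6 1 0;0 2.9 -11.4 2 0.02;0 3.8 -15.2 2.5 0.04;0 4.8 -19 3 0.06;0 5.8 -23 3.5 0.08;0 6.7 -26.8 4 0.1;0 7.6 -30.7 4.5 0.1;0 8.6 -34.6 5 0.1;0 9.6 -38.6 6 0.1;0 10.5 -42.6 7 0.1;0 11.5 -46.7 8 0.1")

```text
time: 4.4
position: [0.4466, 0.2766, 0.2332]
ee_rot: [-3.117, -0.393, -0.001]
force: [-0.0, -0.2, 0.0]
gripper_width: 0.0436
```

```bash
cat > go.py <<'E'
import sys
from h import *
from scipy.spatial.transform import Rotation as Ro
s=arm.read_state();R=Ro.from_rotvec(s["ee_rot"]).as_matrix();g=np.array([float(v) for v in sys.argv[1:4]]);w=float(sys.argv[4])
yaw=np.arctan2(R[1,0],R[0,0]);print("t",s["time"],"pos",s["position"].round(4),"F",s["force"].round(1),"w",s["gripper_width"],"yaw",yaw.round(4),"tilt",R[:,2].round(4))
print("shift cm",((g-s["position"])@R*100).round(2),"turn",round(-(w-yaw),3))
E
python3 go.py .4478 .2799 .108 .245
```

```text
t 4.4 pos [0.4466 0.2766 0.2332] F [-0.  -0.2  0. ] w 0.043640190268057745 yaw 0.251 tilt [ 7.e-04  3.e-04 -1.e+00]
shift cm [ 0.18 -0.28 12.52] turn 0.006
```

servo_tool(plan="0 0.1 -0.1 2 0;0 0.1 -0.2 5 0;0 0.1 -0.2 8 0;0 0.1 -0.2 10 0;0 0.1 -0.2 11.5 0;0 0.1 -0.2 12 0;0 0.1 -0.2 12.3 0;0 0.1 -0.2 12.3 0")

```text
time: 5.07
position: [0.4478, 0.2768, 0.1104]
ee_rot: [3.117, 0.393, -0.0]
force: [0.0, 0.1, 0.6]
gripper_width: 0.0436
```

```bash
python3 - <<'E'
from h import *
s=read_camera("scene");u=proj("scene",[.448,.28,.05])[0].astype(int)
save(cv2.resize(s[u[1]-40:u[1]+40,u[0]-45:u[0]+45],None,fx=6,fy=6,interpolation=cv2.INTER_CUBIC),"g3.png")
E
python3 go.py .4478 .2799 .108 .245
```

```text
t 5.1167 pos [0.4481 0.277  0.1109] F [0.4 0.7 0.2] w 0.04417522907701817 yaw 0.2507 tilt [ 8.e-04  4.e-04 -1.e+00]
shift cm [ 0.04 -0.29  0.29] turn 0.006
```

View pics/g3.png

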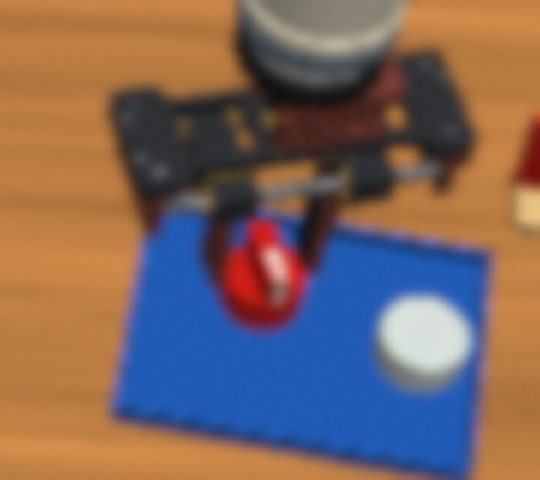

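The crop shows the fingers at about (220,270) and (315,250) on either side of the bar at (268,270). The knob is upright and the tin is clear of the gripper.

servo_tool(plan="0 0 -0.3 0.1 0;0 0 -0.3 0.2 0;-1 0 -0.3 0.2 0;-1 0 -0.3 0.2 0;-1 0 -0.3 0.2 0;-1 0 -0.3 0.2 0;-1 0 -0.3 0.2 0;-1 0 -0.3 0.2 0;-1 0 -0.3 0.2 0")

```text
time: 5.87
position: [0.447, 0.2797, 0.1085]
ee_rot: [-3.117, -0.393, -0.0]
force: [0.0, 0.4, 2.3]
gripper_width: 0.0133
```

servo_tool(plan="-1 0 0 -1 0;-1 0 0 -3 0;-1 0 0 -6 0;-1 0 0 -9 0;-1 0 0 -12 0;-1 0 0 -15 0;-1 0 0 -18 0;-1 0 0 -20 0;-1 0 0 -20 0")

```text
time: 6.62
position: [0.4485, 0.2806, 0.3135]
ee_rot: [-3.114, -0.393, -0.012]
force: [-0.4, -0.3, -0.2]
gripper_width: 0.0138
```

```bash
python3 go.py .5435 -.211 .24 .335
```

```text
t 6.6167 pos [0.4485 0.2806 0.3135] F [-0.4 -0.3 -0.2] w 0.013768771997429383 yaw 0.2508 tilt [ 0.0071  0.0042 -1.    ]
shift cm [-3.05 50.    7.21] turn -0.084
```

servo_tool(plan="-1 0 3 0 0;-1 0 7 0 0;-1 0 11 0 -0.02;-1 -0.5 15 0 -0.04;-1 -1 19 0 -0.06;-1 -1.5 23 0 -0.08;-1 -2 27 0 -0.084;-1 -2.3 31 0 -0.084;-1 -2.6 35 0 -0.084;-1 -2.8 39 0 -0.084;-1 -3 43 0.5 -0.084;-1 -3 46.5 1 -0.084")

```text
time: 7.62
position: [0.5327, -0.1807, 0.2978]
ee_rot: [-3.098, -0.522, 0.001]
force: [0.6, 0.7, -0.9]
gripper_width: 0.0137
```

servo_tool(plan="-1 0 2.5 1 0;-1 0 3.5 3 0;-1 0 3.5 5 0;-1 0 3.5 5.5 0;-1 0 3.5 5.5 0;-1 0 3.5 5.5 0")

```text
time: 8.12
position: [0.5445, -0.2108, 0.2433]
ee_rot: [-3.097, -0.524, 0.002]
force: [-0.9, -0.2, -0.1]
gripper_width: 0.0135
```

```bash
python3 go.py .5435 -.211 .24 .335; python3 - <<'E'
from h import *
o=[]
for c in("top","scene"):
    s=read_camera(c);u=proj(c,[.5435,-.211,.14])[0].astype(int)
    o.append(cv2.resize(s[u[1]-30:u[1]+30,u[0]-30:u[0]+30],(390,390),interpolation=cv2.INTER_CUBIC))
save(np.hstack(o),"p4.png")
E
```

```text
t 8.1167 pos [ 0.5445 -0.2108  0.2433] F [-0.9 -0.2 -0.1] w 0.013542236366064492 yaw 0.3352 tilt [-1.1e-03  5.0e-04 -1.0e+00]
shift cm [-0.1  -0.02  0.33] turn 0.0
```

View pics/p4.png

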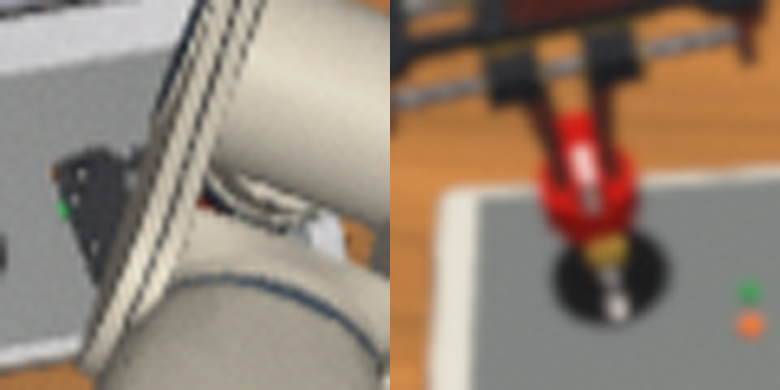

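```bash
cat > m2.py <<'E'
from ren import *
I=avg("scene",6);s=arm.read_state();p=s["position"];print(p.round(4))
sat=I[...,0]-np.maximum(I[...,1],I[...,2]);J=np.repeat(sat[...,None],3,2)
for k in(9,11,13): fit("scene",J,KN,p[0],p[1],p[2]-.1045,.335,k=k)
E
python3 m2.py
```

```text
[ 0.545  -0.2112  0.244 ]
scene [ 0.5497 -0.2104  0.3408  2.6883] rms 22.2 [[-35, -35, -35], [84, 84, 84], [244, 244, 244], [276, 276, 276], [-1156, -1156, -1156]]
scene [ 0.5461 -0.2116  0.3748  1.2518] rms 25.2 [[26, 26, 26], [93, 93, 93], [123, 123, 123], [166, 166, 166], [-175, -175, -175]]
scene [ 0.5455 -0.2116  0.3446  1.2188] rms 25.5 [[26, 26, 26], [96, 96, 96], [118, 118, 118], [172, 172, 172], [-178, -178, -178]]
```

servo_tool(plan="-1 -0.2 -0.1 0.5 0;-1 -0.2 -0.1 1 0;-1 -0.2 -0.1 1.6 0;-1 -0.2 -0.1 2 0;-1 -0.2 -0.1 2.3 0;-1 -0.2 -0.1 2.3 0")

```text
time: 9.02
position: [0.5421, -0.2108, 0.2193]
ee_rot: [-3.097, -0.523, 0.002]
force: [0.1, -0.8, -0.7]
gripper_width: 0.0139
```

```bash
python3 go.py .543 -.211 .214 .335;python3 go.py .543 -.211 .214 .335|head -1; python3 - <<'E'
from h import *
o=[]
for c in("scene",):
    s=read_camera(c);u=proj(c,[.5435,-.211,.12])[0].astype(int)
    o.append(cv2.resize(s[u[1]-20:u[1]+20,u[0]-25:u[0]+25],None,fx=12,fy=12,interpolation=cv2.INTER_CUBIC))
save(np.hstack(o),"p5.png")
E
```

```text
t 9.0167 pos [ 0.5421 -0.2108  0.2193] F [ 0.1 -0.8 -0.7] w 0.013861924236761894 yaw 0.3348 tilt [-1.6e-03  7.0e-04 -1.0e+00]
shift cm [0.08 0.05 0.53] turn -0.0
t 9.0167 pos [ 0.5421 -0.2108  0.2193] F [ 0.1 -0.8 -0.7] w 0.013861924236761894 yaw 0.3348 tilt [-1.6e-03  7.0e-04 -1.0e+00]
```

View pics/p5.png

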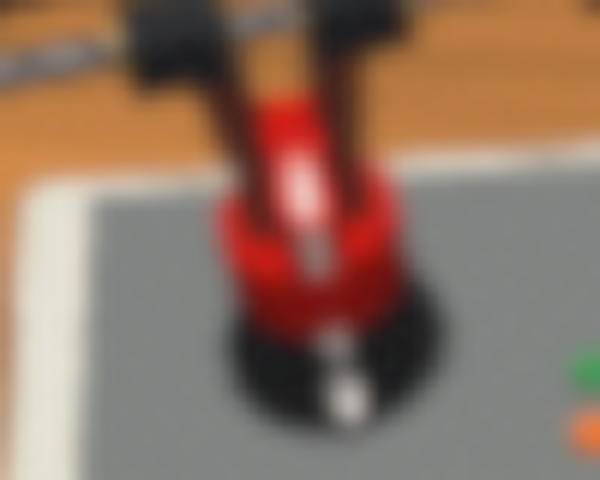

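The scene crop shows the knob's white line (300,190) running straight on into the disc line (340,390), with the knob just above the shaft. I'll descend gently and watch the force.

servo_tool(plan="-1 0.05 0 0.2 0;-1 0.05 0 0.4 0;-1 0.05 0 0.5 0;-1 0.05 0 0.6 0;-1 0.05 0 0.7 0")

```text
time: 9.48
position: [0.5431, -0.2108, 0.2134]
ee_rot: [3.098, 0.523, 0.0]
force: [-0.0, 0.0, -1.4]
gripper_width: 0.0135
```

servo_tool(plan="-1 0 0 0.1 0;-1 0 0 0.2 0;-1 0 0 0.3 0;-1 0 0 0.3 0")

```text
time: 9.82
position: [0.5429, -0.2108, 0.2102]
ee_rot: [-3.098, -0.523, 0.0]
force: [-0.4, 0.7, -0.5]
gripper_width: 0.014
```

servo_tool(plan="-1 0 0 0.2 0;-1 0 0 0.4 0;-1 0 0 0.6 0;-1 0 0 0.7 0;-1 0 0 0.8 0;-1 0 0 0.8 0")

```text
time: 10.32
position: [0.5429, -0.2108, 0.2021]
ee_rot: [-3.097, -0.523, 0.001]
force: [-0.0, 0.6, -0.6]
gripper_width: 0.0137
```

servo_tool(plan="-1 0 0 0.1 0;-1 0 0 0.2 0;-1 0 0 0.3 0;-1 0 0 0.3 0")

```text
time: 10.65
position: [0.5431, -0.2109, 0.1996]
ee_rot: [3.098, 0.523, 0.0]
force: [-1.3, 0.3, 3.2]
gripper_width: 0.0137
```

servo_tool(plan="-1 0 0 0.1 0;-1 0 0 0.2 0;-1 0 0 0.3 0;-1 0 0 0.3 0")

```text
time: 10.98
position: [0.5431, -0.2109, 0.1965]
ee_rot: [3.097, 0.523, 0.001]
force: [-1.8, -0.1, 5.3]
gripper_width: 0.0138
```

servo_tool(plan="-1 0 0 0.1 0;-1 0 0 0.2 0;-1 0 0 0.25 0;-1 0 0 0.25 0")

```text
time: 11.32
position: [0.5431, -0.2109, 0.1944]
ee_rot: [3.098, 0.523, 0.0]
force: [-2.8, 0.1, 10.6]
gripper_width: 0.0138
```

servo_tool(plan="-1 0 0 0.05 0;-1 0 0 0.1 0;-1 0 0 0.1 0;-1 0 0 0.1 0")

```text
time: 11.65
position: [0.5432, -0.2109, 0.1944]
ee_rot: [3.097, 0.523, 0.001]
force: [-4.3, 2.5, 17.7]
gripper_width: 0.0137
```

The force has risen to 17.7 N, above the 8.4 N of the spring, and the position no longer changes: this is the stop. I'll check it holds.

servo_tool(plan="-1 0 0 0 0;-1 0 0 0 0;-1 0 0 0 0;-1 0 0 0 0;-1 0 0 0 0;-1 0 0 0 0;-1 0 0 0 0;-1 0 0 0 0;-1 0 0 0 0;-1 0 0 0 0;-1 0 0 0 0;-1 0 0 0 0")

```text
time: 12.65
position: [0.5432, -0.2109, 0.1944]
ee_rot: [3.097, 0.523, 0.001]
force: [-4.6, 2.5, 17.2]
gripper_width: 0.0136
```

```bash
python3 - <<'E'
from h import *
s=read_camera("scene");u=proj("scene",[.5435,-.211,.12])[0].astype(int)
save(np.hstack([cv2.resize(s[u[1]-20:u[1]+20,u[0]-20:u[0]+20],(384,384),interpolation=cv2.INTER_CUBIC),cv2.resize(s[40:280,20:280],(416,384))]),"p6.png")
E
```

```text
(no output)
```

View pics/p6.png

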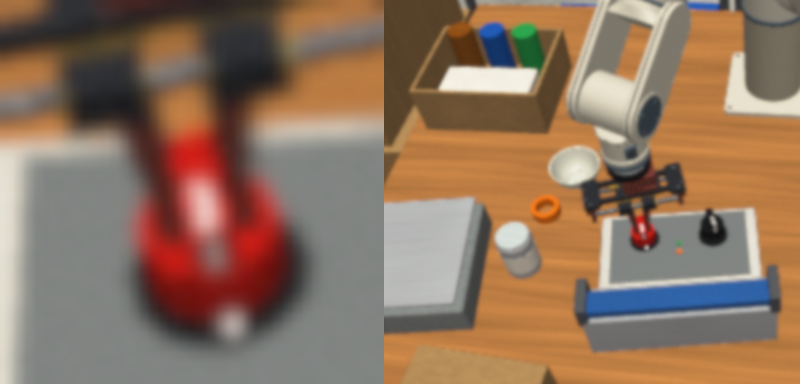

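The knob sits low and centred on the disc, its line pointing at the disc line (232,322). It is still gripped, and the can, tape and bowl are where they were. Handing in.

```bash
python3 -c "
from h import *
close_job();s=arm.read_state();print(s['time'],s['position'],s['force'],s['gripper_width'])"
```

```text
the job is handed in; nothing more can be done
the job is handed in; nothing more can be done
```

I picked the red knob up by its bar grip and turned it to match the spindle's flat (yaw about 0.335 rad). I pushed it home, pressed it against the spring to the stop, and handed in at about 12.7 s with the knob still gripped and pressed.

**Last checks**
- **Fit:** the knob slid over the shaft with almost no force. It met the seat at a tool height of about 0.200 m, as expected.
- **Press:** the force rose with the spring to the stop at 0.1944 m, which is 6 mm of travel. It stayed at about 17 N for 1 s with no movement, against 8.4 N from the spring at the stop.
- **Grip:** the finger opening held at 13.6 to 13.8 mm on the 14 mm bar.
- **Scene camera:** the knob sits centred and in line with the disc's white line. The can, tape and bowl look undisturbed; I did not look at the tin, jar, bottle or tag again at the end.

**Failed or disagreed**
- **Top camera:** the arm blocked its view of the spindle, so the final alignment relied on the scene camera and the arm's own position.
- **Scene-camera fit:** its fit of the held knob was poor (varying by a few mm) and implied a 2 mm shift. I corrected the position by about that much before inserting the knob.
- **Sideways force:** about 5 N remained while pressing.

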